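# Index a pipe tee on the welding turntable

## Robot

A 6-joint arm with a two-finger parallel gripper is mounted at the origin on the work surface. World frame = base frame: x ahead of the robot, y to its left, z up, the work surface at z = 0. Lengths are in mm, angles in rad, forces in N, time in s.
With the tool pointing down it reaches from about 375 to 925 mm from the base axis. Payload 5.7 kg.
Tool frame: the origin (TCP) lies midway between the tips of the shut fingers; the grasp point (between the pads) lies 19 mm behind it; z points along the fingers, y is the line along which they close (so a half turn about z gives the same grasp; the last joint's range is limited). The gripper opens to 88 mm and grips with 3 to 60 N. Pads are 20 mm wide; open, the fingers measure 115 mm over their backs; the gripper's body (75 mm by 178 mm) begins 61 mm behind the grasp point.
Start: joints at [-1.304, 0.359, 1.51, -0, 1.272, -0.115], TCP at [223.536, -556.767, 190.323] pointing down, gripper open.
Joint ranges: [-2.97, 2.97], [-1.01, 2.36], [0.21, 2.38], [-0.96, 4.11], [0.2, 2.71], [-2.98, 2.98]. Speed limits (rad/s): [2.39, 2.39, 3.14, 3.14, 3.14, 3.14].

## Interface

Orientations are given as a unit quaternion [x, y, z, w].
In Python, from station import arm gives the robot as it stands. The module is installed in compiled form; this text tells all that it offers.
- The arm moves only by the shell command python3 -m handwheel 'ROWS'. ROWS is JSON, one flat list of numbers, 7 for each row, row after row: the shift along the tool's x, y, z in cm, then the turn, a rotation vector about the tool's x, y, z in degrees, then the finger opening in cm, from 0 to 8.78. A call has 1 to 8 rows; each row is the pose to reach, as a shift and turn from the pose commanded when the call began, along the tool's axes at that moment; what a row does not reach only later rows make up. A row lasts 1/10 s, in which the tool goes at most 50 mm and 8.59 degrees, less where a joint would pass 70% of its speed; a pose out of reach is approached as far as the arm can. A call with a gripper value outside its range is refused whole. The fingers move at their own pace and stop on an object; the grip force is fixed at half the most. Time passes only in rows, so rows that repeat a pose let the fingers close. It gives the time, the measured TCP pose, the force, the opening and the grip force at its end, in the units of the state.
- arm.observe(): the state, without advancing time (a new reading comes with each control period).
- arm.get_image(name): name is "side" or "top"; returns a dict with "pixels" (480x640x3 uint8, red, green, blue), "K" (3x3 intrinsics, pixels), "rvec" (rotation vector, rad) and "tvec" (3), from world to camera coordinates, as OpenCV has them. Camera axes: x right, y down, z forward; pixel columns grow to the right and rows downward; lengths in mm; the calibration is good to about 2 mm. A picture is of the moment at which its call begins. There is no depth.
- arm.finish_job(): hands the job in; it is judged then, once.
Trained networks look in a picture, given as the dict that the camera call returned (one of the last four; its "shot" number tells which), for a name from the list of things; names that differ only in an ending like _2 or _b are one class to them, and where a whole thing is asked for, a point or a joint stands for the part that bears it (a point fixed in the world has none). Each returns a list of dicts, best first, with "score" (0 to 1); they miss things now and then, are a little off and sometimes report something else, mostly with a low value. They report only what shows in the picture. A call takes as long as a camera call.
- arm.outline_of(thing, picture): "region" (480x640 bool, what is visible of it) and "extent" ([centre column, centre row, width, height] in pixels, round what is visible of it).
The state is a dict: "clock": time; "joints": joint angles; "joint_vel": joint speeds; "effort": joint torques, N m; "eef_pos": TCP position; "tool_rot": TCP orientation; "ft_force": force on the tool from outside, world axes, zero at the start; "torque": the same for the moment, N m; "width": finger opening in mm; "grip_force": force on a finger pad.
Only numpy, scipy, OpenCV 4.12 (cv2) and the standard library are available. Lean on these libraries where they do the work, as an engineer would, in place of code of your own. Each camera call takes 0.05 s, during which the arm holds its last target. There are 200 camera calls.

## Task

With one fingertip, gently push the spokes of the welding turntable round until the side branch of the pipe tee standing on it points straight at the torch nozzle, and leave it there. Do not grip anything: the tee is not touched and just rides round in the middle of the turntable, and the other things on the bench stay where they are.

Things in the scene. Friction and masses are not known exactly. Their poses are not given: they have to be found in the camera images.
- positioner: Fixed green foot of a bench welding positioner: disc 190 mm across, 29 mm high, and a bar (34 wide, 12 high) along its +x to the torch rest, which stands 185 to 269 mm from the axis, 40 mm wide, top at 104 mm, its level torch pointing back at the axis. Origin at bench level on the vertical axis of the turntable; +x points to the torch. Fixed, but place and yaw differ every time.
- nozzle (a point): Tip of the copper torch nozzle (16 mm across), 185 mm from the turntable axis along the positioner's +x, 89 mm above the bench.
- turntable: Rotating steel plate, 170 mm across, top 55 mm above the bench, with four equal 12 mm round spokes along its +x, +y, -x, -y. Origin on the axis at bench level. Turns about the vertical either way, over half a turn each way; steady friction about 0.25 N m (2 N at a spoke), no spring or detents: stays where left. Its spokes' shape is told under spoke_end.
- tee: Loose steel pipe tee, 0.5 to 1 kg, standing upright on the plate's centre, carried round by friction alone: body 60 mm across, 65 mm high, one level side branch 34 mm across. Origin at its underside's centre (55 mm above the bench, on the turntable axis); +x along the branch. At the start the branch is 40 to 180 degrees away from the torch, either side, at any angle to the spokes.
- spoke_end (a point): Centre of the black ball (22 mm across) on the end of the turntable's +x spoke, 150 mm from the axis, 80 mm above the bench. All four spokes are alike: a bar leaves level under the plate at 37 mm height, and from 95 mm off the axis slopes straight up to the ball; at 125 mm off the axis the bar's centre is 60 mm above the bench.
- branch_end (a point): Centre of the open end of the tee's side branch, 75 mm from the turntable axis, 89 mm above the bench.
- flange: Loose pipe flange lying near the turntable, ring 84 mm across, 14 mm high, origin under its centre. Leave alone.
- stub: Loose pipe stub standing near the turntable, 48 mm across, 55 mm high, origin under its centre. Leave alone.
- plug: Loose round steel plug near the turntable, 34 mm across, 32 mm high, origin under its centre. Leave alone.
- hammer: Hammer lying on the bench to the robot's left. Leave alone.
- brush: Wire brush lying on the bench to the robot's right. Leave alone.
- spray: Spray can, 60 mm across, 150 mm high, standing at the far left. Leave alone.
- magnet: Welding magnet, an angle bracket 90 mm long and 92 mm high, at the far right. Leave alone.

How it is judged (in metres and radians):
On the way, in this order (a step that is already met when the one before it is completed fails the run):
1. the turntable is pushed round with a fingertip (contact force between the fingers and turntable above 0.5 N and (velocity of joint turntable above 0.05 rad/s or velocity of joint turntable below -0.05 rad/s)), for 0.05 s.
2. the tee's branch points at the nozzle (y of branch_end in the frame of positioner between -0.0075 and 0.0075 m and x of branch_end in the frame of positioner above 0.055 m), for 0.1 s.
At the end, for the whole second after the job is handed in: The open end of the tee's branch lies within 7.5 mm (about 6 degrees) of the line from the turntable axis to the nozzle, on the nozzle's side; the tee stands upright and at rest on the plate, within 12 mm of its centre (all of step 2 and horizontal distance between tee and positioner below 0.012 m and angle between tee's own z axis and vertical below 0.08 rad and height (world z) of tee between 0.05 and 0.06 m and linear speed of tee below 0.02 m/s and angular speed of tee below 0.05 rad/s); the robot touches nothing.
It fails at once if the tee is touched by the robot (contact force between any of the fingers, the arm and tee above 0.8 N).
It fails at once if the tee is lifted, tipped or slides more than 15 mm off the centre (height (world z) of tee above 0.065 m or angle between tee's own z axis and vertical above 0.15 rad or horizontal distance between tee and positioner above 0.015 m).
It fails at once if the turntable is shoved with more than 25 N (contact force between the fingers and turntable above 25 N).
It fails at once if a spoke is gripped between the fingers (contact force between the fingers and turntable above 3 N and height (world z) of the grasp point below 0.092 m and ((x of the grasp point in the frame of turntable between -0.004 and 0.004 m and (y of the grasp point in the frame of turntable above 0.1 m or y of the grasp point in the frame of turntable below -0.1 m)) or (y of the grasp point in the frame of turntable between -0.004 and 0.004 m and (x of the grasp point in the frame of turntable above 0.1 m or x of the grasp point in the frame of turntable below -0.1 m)))).
It fails at once if a bystander is moved more than 30 mm (distance of any of flange, stub, plug, hammer, brush, spray, magnet from where it was at the start of the episode above 0.03 m).
It also fails if it takes over 67 s, if anything falls off the work surface, if the arm or the gripper's body presses on something with over 40 N, if the wrist force passes 120 N, or if a joint passes its speed limit or range.

## Working session

There is one attempt and no reset: what is moved stays moved. The work goes in short steps, Python scripts to look and compute and a shell command to move; the robot and the scene stay as the last step left them, time stands still between calls to the robot, and variables do not carry over. Pictures are saved under pics/ and viewed, at most 10 in all, crops included, and the job is handed in when it is done.

```bash
mkdir -p pics
python3 - <<'E'
from station import arm
import cv2
s=arm.observe();print(s)
for n in("top","side"):
    im=arm.get_image(n);cv2.imwrite(f"pics/{n}0.png",im["pixels"][:,:,::-1]);print(n,im["K"],im["rvec"],im["tvec"])
    for t in("positioner","turntable","tee","flange","stub","plug"):
        print(t,[(round(o["score"],2),[round(float(v)) for v in o["extent"]]) for o in arm.outline_of(t,im)[:2]])
E
```

```text
{'clock': 0.0, 'joints': array([-1.30411199e+00,  3.59497342e-01,  1.51145025e+00,  8.15009587e-06,
        1.27246998e+00, -1.15127182e-01]), 'joint_vel': array([-0.0005328 ,  0.00020069, -0.00043906,  0.00051139,  0.00141416,
       -0.00039181]), 'effort': array([-1.10506739e-03, -5.15378594e+01, -2.70726603e+01,  6.75064302e-02,
        3.49008304e-02, -1.27530616e-04]), 'eef_pos': array([ 223.34251666, -556.07204902,  189.5074175 ]), 'tool_rot': array([ 9.81832591e-01,  1.89747018e-01, -6.51959265e-05, -9.10135486e-04]), 'ft_force': array([-0.27611818,  0.05631184,  0.71179454]), 'torque': array([-0.02899222,  0.026876  , -0.02143739]), 'grip_force': 0.0, 'width': 88.23890020627378}
top [[536.27407983   0.         319.2699374 ]
 [  0.         536.27407983 232.25854027]
 [  0.           0.           1.        ]] [ 2.15211866 -2.12680494  0.18505959] [ -13.5059552   563.10089576 1671.54406287]
positioner [(0.82, [342, 204, 97, 124])]
turntable [(0.84, [342, 217, 96, 98])]
tee [(0.7, [343, 221, 27, 33])]
flange [(0.69, [281, 219, 28, 24])]
stub [(0.5, [362, 279, 19, 20]), (0.2, [452, 222, 21, 20])]
plug [(0.44, [403, 223, 15, 13])]
side [[499.34108338   0.         320.07616818]
 [  0.         499.34108338 238.18272603]
 [  0.           0.           1.        ]] [ 0.96435072 -2.5882767   0.9282626 ] [ 439.67493755  354.2894984  1000.41178562]
positioner [(0.85, [338, 205, 115, 126])]
turntable [(0.57, [338, 219, 112, 91])]
tee [(0.75, [339, 216, 33, 39]), (0.55, [338, 222, 115, 90])]
flange [(0.72, [282, 285, 37, 33])]
stub [(0.88, [410, 258, 20, 31]), (0.5, [338, 206, 116, 125])]
plug [(0.65, [386, 195, 13, 17])]
```

Run:
```python
import cv2,numpy as np
a=cv2.imread("pics/top0.png")[130:310,250:460];b=cv2.imread("pics/side0.png")[120:300,250:460]
cv2.imwrite("pics/c0.png",cv2.resize(np.vstack([a,b])[:, :],None,fx=1,fy=1))
cv2.imwrite("pics/ta.png",cv2.resize(a,None,fx=3.3,fy=3.3,interpolation=2));cv2.imwrite("pics/sb.png",cv2.resize(b,None,fx=3.3,fy=3.3,interpolation=2))
```

```text
(no output)
```

View pics/ta.png

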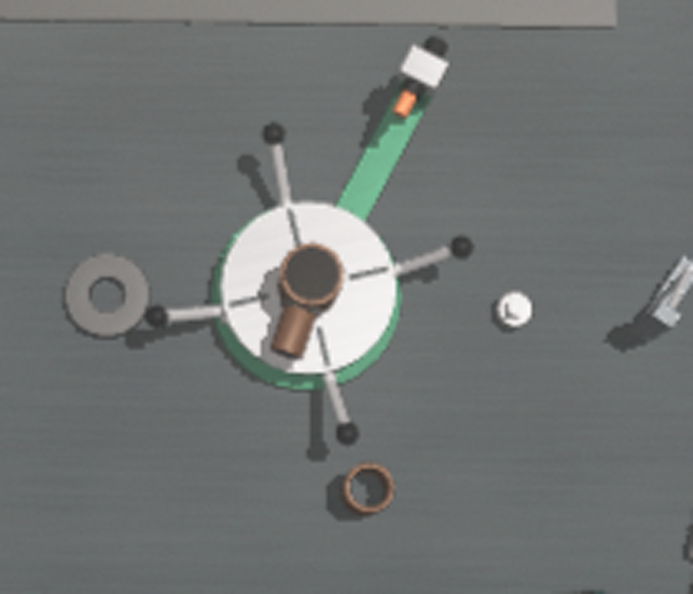

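View pics/sb.png

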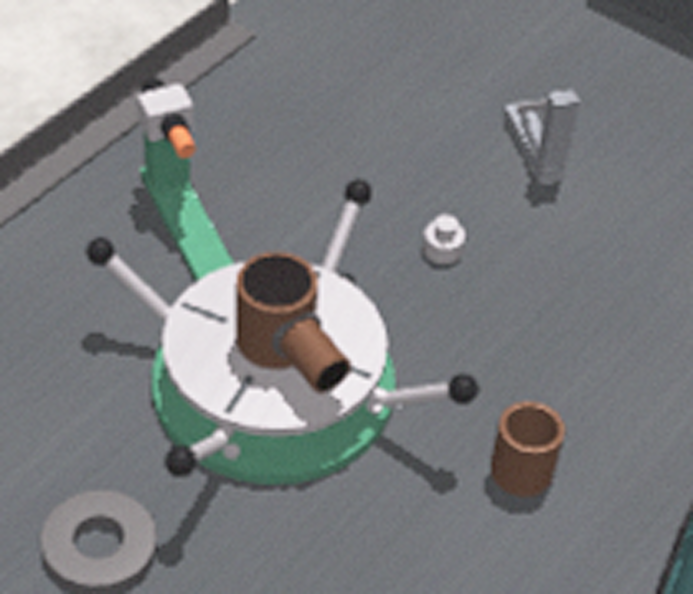

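The top crop (3.3x, offset 250,130) shows the balls at (274,133), (461,247), (347,433) and (157,316). The nozzle tip is near (402,113), and the branch end near (290,350) points almost away from the torch. The flange is close to the left ball, the stub sits below the lower ball, and the plug is to the right.

```bash
cat > h.py <<'E'
import numpy as np,cv2
def ray(im,uv,z):
    R=cv2.Rodrigues(np.array(im["rvec"],float))[0];t=np.array(im["tvec"],float).ravel()
    d=R.T@np.linalg.inv(np.array(im["K"]))@np.array([uv[0],uv[1],1.]);c=-R.T@t
    return (c+d*(z-c[2])/d[2])[:2]
E
python3 - <<'E'
from station import arm
from h import *
im=arm.get_image("top")
P=lambda u,v,z:ray(im,(250+(u+.5)/3.3-.5,130+(v+.5)/3.3-.5),z)
b=np.array([P(*p,80) for p in[(274,133),(461,247),(347,433),(157,316)]])
# centre of cross: least squares circle
c=np.linalg.lstsq(np.c_[2*b,np.ones(4)],(b**2).sum(1),rcond=None)[0][:2]
ang=lambda p:np.degrees(np.arctan2(*(p-c)[::-1]))
print("c",c)
for p in b:print("ball",p,ang(p),np.hypot(*(p-c)))
for n,p in dict(noz=P(402,113,95),torchback=P(434,46,89),branch=P(290,352,95),branchmid=P(296,325,105),teetop=P(312,275,120),flange=P(107,295,14),stub=P(369,488,55),plug=P(515,309,32)).items():print(n,p,ang(p),np.hypot(*(p-c)))
E
```

```text
c [614.480177   -82.34041499]
ball [760.42508985 -47.30394506] 13.499330502768023 150.09154477435445
ball [ 649.67159122 -227.82385259] -76.40176112590461 149.67921114978057
ball [ 468.74772338 -118.25432239] -166.15603901187336 150.09249408652101
ball [578.6141137   62.97945496] 103.86396856386621 149.6804566377302
noz [ 777.73127773 -170.12420923] -28.26792064357552 185.35618797392218
torchback [ 847.56365024 -202.29244462] -27.231764198758835 262.1381218169272
branch [543.08677375 -63.38939513] 165.1339535027708 73.86581876040407
branchmid [567.23162609 -68.46242793] 163.63127216099127 49.244533582196276
teetop [612.23541737 -82.50582577] -175.78563279819411 2.2508457343438106
flange [610.93451866 115.24732112] 91.02804688557691 197.61954649446193
stub [ 419.13032894 -141.11474695] -163.25519036949754 203.99996380328713
plug [ 598.64745443 -287.08584411] -94.42181528963557 205.3566795760537
```

```bash
python3 -m handwheel '[32.7,-12,0,0,0,21.9,0, 32.7,-12,0,0,0,21.9,0, 32.7,-12,0,0,0,21.9,0, 32.7,-12,0,0,0,21.9,0, 32.7,-12,0,0,0,21.9,0, 32.7,-12,0,0,0,21.9,0, 32.7,-12,0,0,0,21.9,0, 32.7,-12,0,0,0,21.9,0]'; python3 -c "
from station import arm
s=arm.observe();print(s['eef_pos'],s['tool_rot'],s['width'],s['joints'])"
```

```text
clock: 1.55
eef_pos: [486.2, -319.4, 190.5]
tool_rot: [1.0, 0.002, 0.001, -0.001]
ft_force: [0.3, -0.3, -0.3]
width: 27.5
grip_force: 0.0
[ 486.19099207 -319.43454096  190.50058103] [ 9.99996266e-01  2.41684264e-03  1.06730510e-03 -6.98468185e-04] 27.509387604023626 [-0.70175941  0.3319281   1.55144518  0.00257182  1.25749784  0.86341147]
```

```bash
python3 -m handwheel '[25.5,-22.7,0,0,0,0,0, 25.5,-22.7,0,0,0,0,0, 25.5,-22.7,0,0,0,0,0, 25.5,-22.7,0,0,0,0,0, 25.5,-22.7,0,0,0,0,0, 25.5,-22.7,0,0,0,0,0, 25.5,-22.7,0,0,0,0,0, 25.5,-22.7,0,0,0,0,0]'; python3 -m handwheel '[0,0,3,0,0,0,0, 0,0,6,0,0,0,0, 0,0,6,0,0,0,0]';python3 - <<'E'
from station import arm
import cv2,numpy as np
a=arm.get_image("top")["pixels"][130:310,250:460];b=arm.get_image("side")["pixels"][100:300,230:460]
a=cv2.resize(a,None,fx=1.9,fy=1.9);b=cv2.resize(b,(400,342))
cv2.imwrite("pics/d1.png",np.hstack([a,b])[:,:,::-1])
E
```

```text
clock: 2.35
eef_pos: [740.6, -93.1, 189.6]
tool_rot: [1.0, 0.002, 0.001, -0.001]
ft_force: [-0.8, -0.1, 0.9]
width: 1.3
grip_force: 0.0
clock: 2.65
eef_pos: [732.9, -97.3, 125.4]
tool_rot: [1.0, -0.001, -0.005, -0.001]
ft_force: [-1.3, -0.4, 0.4]
width: 0.6
grip_force: 0.0
```

View pics/d1.png

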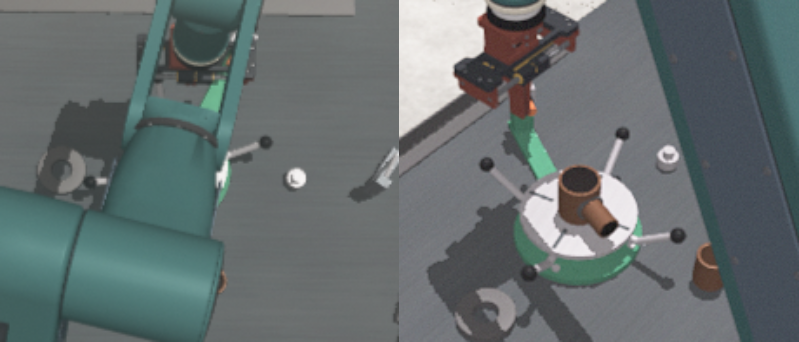

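The fingers are above the gap between the far spoke and the torch, clear of both. The side view still shows the tee. Lowering next.

```bash
python3 -m handwheel '[0,0,0,0,0,0,0, 0,0,0,0,0,0,0]'; python3 -m handwheel '[0,0,2,0,0,0,0, 0,0,4,0,0,0,0, 0,0,6,0,0,0,0, 0,0,7.7,0,0,0,0, 0,0,7.7,0,0,0,0, 0,0,7.7,0,0,0,0]'
```

```text
clock: 2.95
eef_pos: [738.5, -97.5, 132.6]
tool_rot: [1.0, -0.0, 0.002, 0.0]
ft_force: [0.3, -0.2, 0.6]
width: 0.3
grip_force: 0.0
clock: 3.55
eef_pos: [737.7, -96.8, 53.8]
tool_rot: [1.0, -0.0, 0.0, 0.0]
ft_force: [-0.6, -0.1, 0.5]
width: 0.6
grip_force: 0.0
```

Run:
```python
import numpy as np
c=np.array([614.5,-82.3]);p=np.array([738,-97.])
for k in range(7):
    a=np.radians(-6.7+24*k+3*np.arange(1,9)); q=c+127*np.c_[np.cos(a),np.sin(a)]
    d=np.round((q-p)*[1,-1]/10,1);p=p+d[-1]*[10,-10]
    print(k,','.join(f"{x:g},{y:g},0,0,0,0,0" for x,y in d),p.round())
```

```text
0 0.3,-0.7,0,0,0,0,0,0.3,-1.3,0,0,0,0,0,0.3,-2,0,0,0,0,0,0.3,-2.6,0,0,0,0,0,0.2,-3.3,0,0,0,0,0,0.1,-4,0,0,0,0,0,-0,-4.6,0,0,0,0,0,-0.2,-5.2,0,0,0,0,0 [736. -45.]
1 -0.2,-0.7,0,0,0,0,0,-0.5,-1.3,0,0,0,0,0,-0.8,-1.9,0,0,0,0,0,-1.1,-2.5,0,0,0,0,0,-1.4,-3.1,0,0,0,0,0,-1.8,-3.6,0,0,0,0,0,-2.2,-4.1,0,0,0,0,0,-2.6,-4.7,0,0,0,0,0 [710.   2.]
2 -0.5,-0.4,0,0,0,0,0,-0.9,-0.9,0,0,0,0,0,-1.4,-1.3,0,0,0,0,0,-2,-1.8,0,0,0,0,0,-2.5,-2.1,0,0,0,0,0,-3.1,-2.5,0,0,0,0,0,-3.6,-2.8,0,0,0,0,0,-4.2,-3.1,0,0,0,0,0 [668.  33.]
3 -0.7,-0.3,0,0,0,0,0,-1.3,-0.5,0,0,0,0,0,-1.9,-0.7,0,0,0,0,0,-2.6,-0.9,0,0,0,0,0,-3.2,-1,0,0,0,0,0,-3.9,-1.1,0,0,0,0,0,-4.5,-1.1,0,0,0,0,0,-5.2,-1.2,0,0,0,0,0 [616.  45.]
4 -0.7,0,0,0,0,0,0,-1.3,0.1,0,0,0,0,0,-2,0.2,0,0,0,0,0,-2.6,0.3,0,0,0,0,0,-3.3,0.4,0,0,0,0,0,-3.9,0.6,0,0,0,0,0,-4.6,0.8,0,0,0,0,0,-5.2,1.1,0,0,0,0,0 [564.  34.]
5 -0.6,0.2,0,0,0,0,0,-1.2,0.6,0,0,0,0,0,-1.7,0.9,0,0,0,0,0,-2.3,1.3,0,0,0,0,0,-2.8,1.7,0,0,0,0,0,-3.3,2.1,0,0,0,0,0,-3.8,2.5,0,0,0,0,0,-4.3,3,0,0,0,0,0 [521.   4.]
6 -0.4,0.5,0,0,0,0,0,-0.8,1,0,0,0,0,0,-1.2,1.6,0,0,0,0,0,-1.6,2.1,0,0,0,0,0,-1.9,2.7,0,0,0,0,0,-2.2,3.3,0,0,0,0,0,-2.4,3.9,0,0,0,0,0,-2.7,4.6,0,0,0,0,0 [494. -42.]
```

```bash
python3 -m handwheel '[0.3,-0.7,0,0,0,0,0,0.3,-1.3,0,0,0,0,0,0.3,-2,0,0,0,0,0,0.3,-2.6,0,0,0,0,0,0.2,-3.3,0,0,0,0,0,0.1,-4,0,0,0,0,0,0,-4.6,0,0,0,0,0,-0.2,-5.2,0,0,0,0,0]'
python3 - <<'E'
from station import arm
import cv2
cv2.imwrite("pics/s2.png",cv2.resize(arm.get_image("side")["pixels"][100:300,230:460],None,fx=2.5,fy=2.5)[:,:,::-1])
E
```

```text
clock: 4.35
eef_pos: [735.0, -44.7, 53.4]
tool_rot: [1.0, -0.0, -0.0, 0.0]
ft_force: [-1.0, -2.4, 0.9]
width: 0.7
grip_force: 1.4
```

View pics/s2.png

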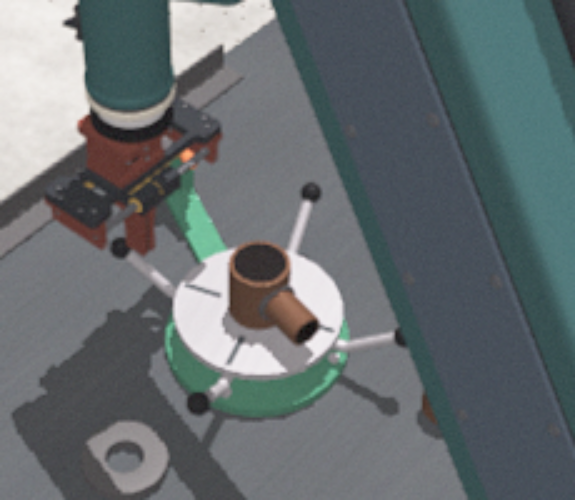

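The finger (about 140,240) now bears on the far spoke, the force is 2.4 N, and the turntable has turned several degrees with the tee still centred. Continuing the push.

```bash
python3 -m handwheel '[-0.2,-0.7,0,0,0,0,0,-0.5,-1.3,0,0,0,0,0,-0.8,-1.9,0,0,0,0,0,-1.1,-2.5,0,0,0,0,0,-1.4,-3.1,0,0,0,0,0,-1.8,-3.6,0,0,0,0,0,-2.2,-4.1,0,0,0,0,0,-2.6,-4.7,0,0,0,0,0]'
python3 -m handwheel '[-0.5,-0.4,0,0,0,0,0,-0.9,-0.9,0,0,0,0,0,-1.4,-1.3,0,0,0,0,0,-2,-1.8,0,0,0,0,0,-2.5,-2.1,0,0,0,0,0,-3.1,-2.5,0,0,0,0,0,-3.6,-2.8,0,0,0,0,0,-4.2,-3.1,0,0,0,0,0]'
python3 -m handwheel '[-0.7,-0.3,0,0,0,0,0,-1.3,-0.5,0,0,0,0,0,-1.9,-0.7,0,0,0,0,0,-2.6,-0.9,0,0,0,0,0,-3.2,-1,0,0,0,0,0,-3.9,-1.1,0,0,0,0,0,-4.5,-1.1,0,0,0,0,0,-5.2,-1.2,0,0,0,0,0]'
python3 - <<'E'
from station import arm
import cv2
cv2.imwrite("pics/s3.png",cv2.resize(arm.get_image("side")["pixels"][100:300,230:460],None,fx=2.5,fy=2.5)[:,:,::-1])
E
```

```text
clock: 5.2
eef_pos: [709.4, 2.6, 53.5]
tool_rot: [1.0, -0.0, 0.0, 0.0]
ft_force: [-2.0, -4.8, 1.6]
width: 0.7
grip_force: 2.1
clock: 6.0
eef_pos: [667.1, 33.6, 53.4]
tool_rot: [1.0, -0.0, 0.0, -0.0]
ft_force: [-0.3, 0.1, 0.3]
width: 0.6
grip_force: 0.0
clock: 6.8
eef_pos: [615.0, 45.3, 53.4]
tool_rot: [1.0, -0.0, 0.0, -0.0]
ft_force: [0.4, 0.4, 0.2]
width: 0.4
grip_force: 0.0
```

View pics/s3.png

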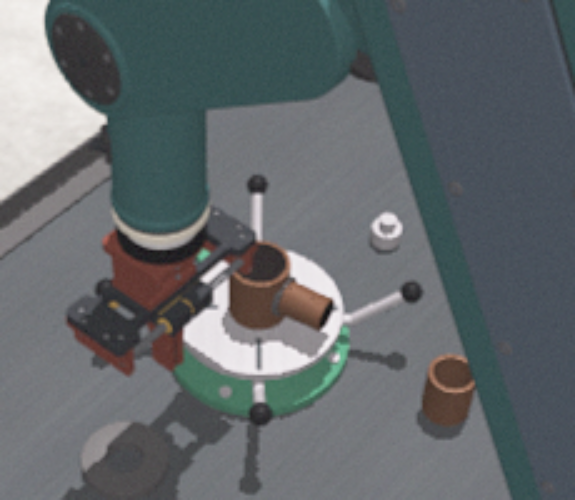

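Contact force fell to zero, and the turntable seems to have turned less than the finger. I'll measure the ball and branch angles from the visible side-view balls (258,183), (411,291), (260,412), and the branch end at (327,315).

Run:
```python
from station import arm
from h import *
im=arm.get_image("side");c=np.array([614.5,-82.3])
P=lambda u,v,z:ray(im,(230+u/2.5,100+v/2.5),z)
for u,v,z in[(258,183,80),(411,291,80),(260,412,80),(327,315,89),(262,262,120)]:
    d=P(u,v,z)-c;print(P(u,v,z).round(),np.degrees(np.arctan2(d[1],d[0])).round(1),np.hypot(*d).round())
print(arm.observe()["eef_pos"])
R=cv2.Rodrigues(np.array(im["rvec"],float))[0]
for r,z in((150,80),(125,60)):
  for a in (58,68,78,90):
    q=R@np.array([c[0]+r*np.cos(np.radians(a)),c[1]+r*np.sin(np.radians(a)),z])+np.ravel(im["tvec"]);q=im["K"]@q;print(r,a,((q[:2]/q[2]-[230,100])*2.5).round())
```

```text
[ 707. -200.] -51.8 149.0
[ 495. -181.] -140.5 155.0
[513.  30.] 132.0 152.0
[534. -95.] -170.9 81.0
[608. -85.] -161.2 7.0
[614.06006102  45.51252943  53.27033548]
150 58 [106. 322.]
150 68 [114. 341.]
150 78 [128. 359.]
150 90 [150. 379.]
125 58 [132. 329.]
125 68 [139. 345.]
125 78 [151. 360.]
125 90 [169. 376.]
```

```bash
cat > w.py <<'E'
import numpy as np,sys
x,y,a0,st,n=map(float,sys.argv[1:6]);c=np.array([614.5,-82.3]);p=np.array([x,y])
for k in range(int(n)):
    a=np.radians(a0+8*st*k+st*np.arange(1,9)); q=c+132*np.c_[np.cos(a),np.sin(a)]
    d=np.round((q-p)*[1,-1]/10,1);p=p+d[-1]*[10,-10]
    print(k,','.join(f"{x:g},{y:g},0,0,0,0,0" for x,y in d),p.round(),np.degrees(a[-1]))
E
python3 -m handwheel '[0,0,0.5,0,0,0,0,0,-0.4,0.95,0,0,0,0,0,-0.4,0.95,0,0,0,0]'
python3 w.py 614 49.5 90 3 7
```

```text
clock: 7.2
eef_pos: [615.0, 49.8, 42.9]
tool_rot: [1.0, -0.0, -0.001, -0.0]
ft_force: [0.4, 0.1, -0.5]
width: 0.6
grip_force: 0.0
0 -0.6,-0,0,0,0,0,0,-1.3,0.1,0,0,0,0,0,-2,0.1,0,0,0,0,0,-2.7,0.3,0,0,0,0,0,-3.4,0.4,0,0,0,0,0,-4,0.6,0,0,0,0,0,-4.7,0.9,0,0,0,0,0,-5.3,1.1,0,0,0,0,0 [561.  38.] 114.00000000000001
1 -0.6,0.3,0,0,0,0,0,-1.2,0.6,0,0,0,0,0,-1.8,1,0,0,0,0,0,-2.4,1.4,0,0,0,0,0,-3,1.8,0,0,0,0,0,-3.5,2.3,0,0,0,0,0,-4,2.7,0,0,0,0,0,-4.5,3.2,0,0,0,0,0 [516.   6.] 138.0
2 -0.4,0.6,0,0,0,0,0,-0.8,1.1,0,0,0,0,0,-1.2,1.7,0,0,0,0,0,-1.6,2.3,0,0,0,0,0,-1.9,2.9,0,0,0,0,0,-2.2,3.5,0,0,0,0,0,-2.5,4.1,0,0,0,0,0,-2.7,4.8,0,0,0,0,0 [489. -42.] 162.0
3 -0.2,0.7,0,0,0,0,0,-0.4,1.3,0,0,0,0,0,-0.5,2,0,0,0,0,0,-0.6,2.7,0,0,0,0,0,-0.6,3.4,0,0,0,0,0,-0.6,4.1,0,0,0,0,0,-0.6,4.8,0,0,0,0,0,-0.6,5.5,0,0,0,0,0 [483. -96.] 186.0
4 0.1,0.6,0,0,0,0,0,0.2,1.3,0,0,0,0,0,0.4,2,0,0,0,0,0,0.6,2.7,0,0,0,0,0,0.8,3.3,0,0,0,0,0,1.1,3.9,0,0,0,0,0,1.4,4.6,0,0,0,0,0,1.7,5.2,0,0,0,0,0 [ 500. -148.] 210.00000000000003
5 0.4,0.6,0,0,0,0,0,0.8,1.1,0,0,0,0,0,1.2,1.7,0,0,0,0,0,1.6,2.2,0,0,0,0,0,2.1,2.7,0,0,0,0,0,2.6,3.2,0,0,0,0,0,3.1,3.6,0,0,0,0,0,3.7,4.1,0,0,0,0,0 [ 537. -190.] 234.0
6 0.6,0.4,0,0,0,0,0,1.2,0.7,0,0,0,0,0,1.8,1,0,0,0,0,0,2.4,1.3,0,0,0,0,0,3,1.6,0,0,0,0,0,3.7,1.8,0,0,0,0,0,4.3,2,0,0,0,0,0,5,2.2,0,0,0,0,0 [ 587. -212.] 258.0
```

```bash
python3 -m handwheel '[-0.6,0,0,0,0,0,0,-1.3,0.1,0,0,0,0,0,-2,0.1,0,0,0,0,0,-2.7,0.3,0,0,0,0,0,-3.4,0.4,0,0,0,0,0,-4,0.6,0,0,0,0,0,-4.7,0.9,0,0,0,0,0,-5.3,1.1,0,0,0,0,0]'
python3 -m handwheel '[-0.6,0.3,0,0,0,0,0,-1.2,0.6,0,0,0,0,0,-1.8,1,0,0,0,0,0,-2.4,1.4,0,0,0,0,0,-3,1.8,0,0,0,0,0,-3.5,2.3,0,0,0,0,0,-4,2.7,0,0,0,0,0,-4.5,3.2,0,0,0,0,0]'
python3 - <<'E'
from station import arm
import cv2
cv2.imwrite("pics/s4.png",cv2.resize(arm.get_image("side")["pixels"][100:300,230:460],None,fx=2.5,fy=2.5)[:,:,::-1])
E
```

```text
clock: 8.0
eef_pos: [561.8, 38.1, 43.9]
tool_rot: [1.0, -0.0, -0.0, -0.0]
ft_force: [0.2, -0.5, 0.9]
width: 0.9
grip_force: 0.0
clock: 8.8
eef_pos: [518.1, 5.8, 44.1]
tool_rot: [1.0, -0.0, 0.001, 0.0]
ft_force: [3.1, -0.8, -2.1]
width: 0.2
grip_force: 1.7
```

View pics/s4.png

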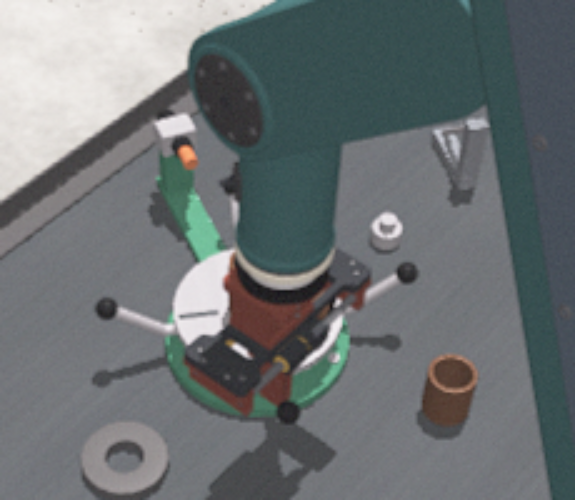

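The finger is now firmly behind the near-left spoke (ball at 289,411) and pushing at about 3 N. Continuing.

```bash
python3 -m handwheel '[-0.4,0.6,0,0,0,0,0,-0.8,1.1,0,0,0,0,0,-1.2,1.7,0,0,0,0,0,-1.6,2.3,0,0,0,0,0,-1.9,2.9,0,0,0,0,0,-2.2,3.5,0,0,0,0,0,-2.5,4.1,0,0,0,0,0,-2.7,4.8,0,0,0,0,0]'
python3 -m handwheel '[-0.2,0.7,0,0,0,0,0,-0.4,1.3,0,0,0,0,0,-0.5,2,0,0,0,0,0,-0.6,2.7,0,0,0,0,0,-0.6,3.4,0,0,0,0,0,-0.6,4.1,0,0,0,0,0,-0.6,4.8,0,0,0,0,0,-0.6,5.5,0,0,0,0,0]'
python3 - <<'E'
from station import arm
import cv2
cv2.imwrite("pics/s5.png",cv2.resize(arm.get_image("side")["pixels"][100:300,230:460],None,fx=2.5,fy=2.5)[:,:,::-1])
E
```

```text
clock: 9.65
eef_pos: [490.5, -42.0, 44.0]
tool_rot: [1.0, -0.0, 0.0, -0.0]
ft_force: [3.0, 2.1, 2.5]
width: 0.3
grip_force: 1.7
clock: 10.45
eef_pos: [484.9, -97.1, 44.0]
tool_rot: [1.0, -0.0, 0.0, -0.0]
ft_force: [5.9, 3.1, 3.1]
width: 0.3
grip_force: 3.0
```

View pics/s5.png

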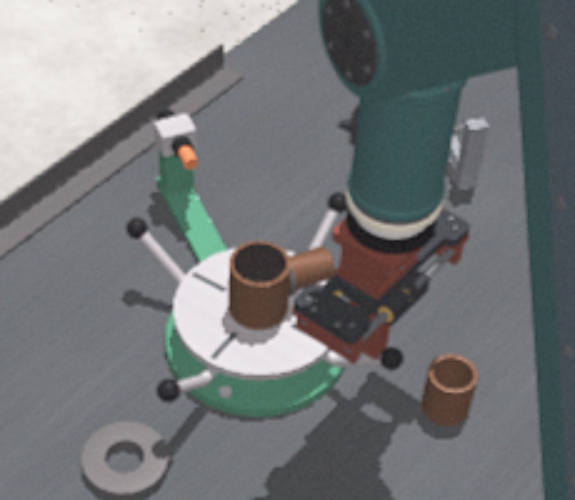

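Spoke balls are at (136,228), (337,201), (391,357) and (168,390). The radial force is larger than expected, so I'm checking the finger-to-spoke geometry.

Run:
```python
from station import arm
from h import *
im=arm.get_image("side");c=np.array([614.5,-82.3])
P=lambda u,v,z:ray(im,(230+u/2.5,100+v/2.5),z)
for u,v,z in[(136,228,80),(337,201,80),(391,357,80),(168,390,80),(325,264,89),(260,258,120)]:
    d=P(u,v,z)-c;print(P(u,v,z).round(),np.degrees(np.arctan2(d[1],d[0])).round(1),np.hypot(*d).round())
print(arm.observe()["eef_pos"],arm.observe()["ft_force"])
```

```text
[758. -66.] 6.5 145.0
[ 627. -233.] -85.2 152.0
[ 461. -100.] -173.4 155.0
[593.  67.] 98.2 150.0
[ 577. -147.] -120.5 75.0
[612. -87.] -112.5 6.0
[485.08620456 -97.93552795  44.02280242] [ 5.39390145 -0.99583487  2.74884215]
```

Run:
```python
from station import arm
from h import *
out=[]
e=arm.observe()["eef_pos"];c=np.array([614.5,-82.3])
for n in("top","side"):
    im=arm.get_image(n);R=cv2.Rodrigues(np.array(im["rvec"],float))[0]
    def pr(p):
        q=im["K"]@(R@np.array(p,float)+np.ravel(im["tvec"]));return q[:2]/q[2]
    u,v=pr(e);s=(45,50);x0,y0=int(u)-40,int(v)-50
    k=cv2.resize(im["pixels"][y0:y0+100,x0:x0+80],None,fx=5,fy=5,interpolation=cv2.INTER_CUBIC).copy()
    for p,col in((e,(255,0,0)),([c[0],c[1],55],(0,0,255))):
        w=((pr(p)-[x0,y0])*5).astype(int);cv2.circle(k,tuple(int(i) for i in w),3,col,-1)
    out.append(k)
cv2.imwrite("pics/z6.png",np.hstack(out)[:,:,::-1])
```

```text
(no output)
```

View pics/z6.png

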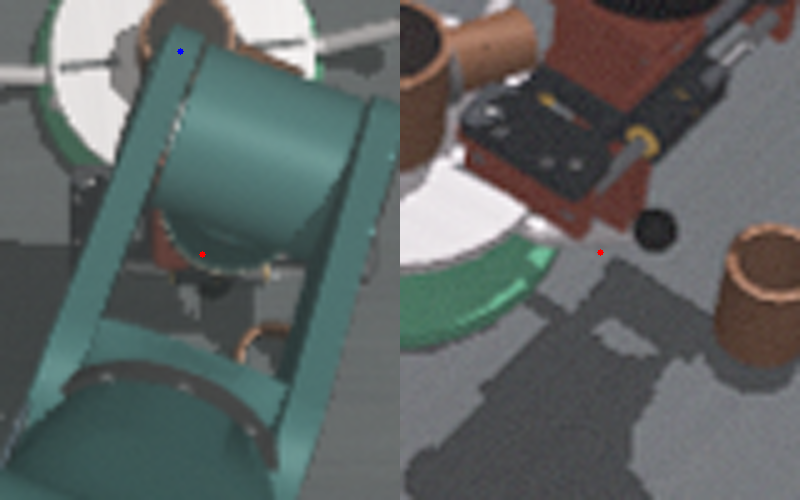

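Left is the top view, mostly hidden by the arm. In the right (side) view, the spoke and its ball at (655,230) seem to overlap the finger, and the red TCP projection at (600,252) falls below the visible fingertip at about (635,235). I'll check this against earlier frames.

Run:
```python
from station import arm
from h import *
im=arm.get_image("side");R=cv2.Rodrigues(np.array(im["rvec"],float))[0]
def pr(p):
    q=im["K"]@(R@np.array(p,float)+np.ravel(im["tvec"]));return q[:2]/q[2]
print("cam",-R.T@np.ravel(im["tvec"]))
o=np.array([230,100])
print("d1",(pr([738,-97,130])-o)*[400/230,1.71]+[399,0],"s2",(pr([735,-44.7,53.4])-o)*2.5,"s3",(pr([614,45.5,53.3])-o)*2.5,"s4",(pr([518,5.8,44])-o)*2.5)
print("s5",(pr([485,-97.5,44])-o)*2.5)
```

```text
cam [104.58286366 564.19721004 995.18981757]
d1 [517.08542003 126.94580274] s2 [139.56941203 268.17351222] s3 [167.41424717 382.12846797] s4 [271.50592785 416.02837688]
s5 [365.29309839 369.09847018]
```

The visible tip sits about 20 mm higher than I assumed, so the finger has been riding over the bar. I'll lift, back off clockwise and go in lower.

```bash
python3 -m handwheel '[0.3,0,-1,0,0,0,0,0.5,0,-2.5,0,0,0,0,0.6,-1.2,-2.5,0,0,0,0,0.7,-2.4,-2.5,0,0,0,0,0.7,-3.6,-2.5,0,0,0,0,0.7,-4.8,-2.5,0,0,0,0,0.7,-4.8,-2.5,0,0,0,0]'
python3 -m handwheel '[0,0,1,0,0,0,0,0,0,2,0,0,0,0,0,0,3,0,0,0,0,0,0,4,0,0,0,0,0,0,4.3,0,0,0,0,0,0,4.3,0,0,0,0]'
python3 - <<'E'
from station import arm
from h import *
im=arm.get_image("side");R=cv2.Rodrigues(np.array(im["rvec"],float))[0]
e=arm.observe()["eef_pos"];k=cv2.resize(im["pixels"][100:300,230:460],None,fx=2.6,fy=2.6).copy()
for z in(0,20,40):
    q=im["K"]@(R@(e+[0,0,z])+np.ravel(im["tvec"]));w=(q[:2]/q[2]-[230,100])*2.6
    cv2.circle(k,(int(w[0]),int(w[1])),2,(255,0,255),-1)
cv2.imwrite("pics/s7.png",k[:,:,::-1]);print(e)
E
```

```text
clock: 11.4
eef_pos: [490.2, -46.4, 68.3]
tool_rot: [1.0, 0.001, -0.001, -0.0]
ft_force: [0.3, -0.7, -0.3]
width: 0.4
grip_force: 0.0
clock: 12.0
eef_pos: [490.7, -48.6, 25.0]
tool_rot: [1.0, -0.0, -0.001, -0.0]
ft_force: [0.3, 0.3, 0.5]
width: 0.3
grip_force: 0.0
[491.17264676 -48.69598709  25.48754421]
```

View pics/s7.png

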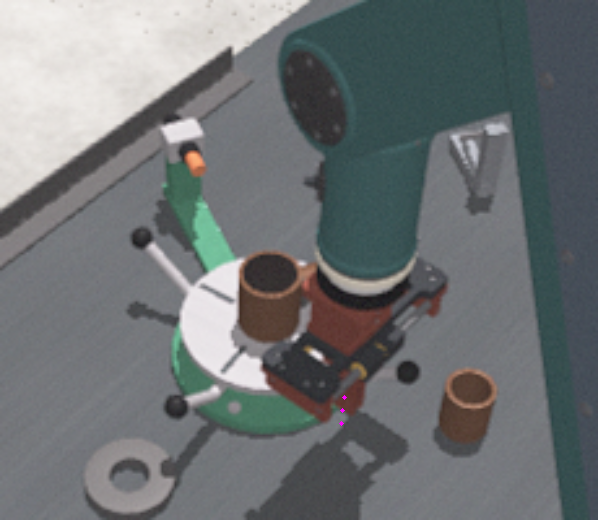

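The tip sits near (350,408), level with the dot at TCP+20 mm, so its real height is about 45 mm. That is now well below the bar on the clockwise side of the spoke, whose ball is at (407,372). Pushing on from here.

```bash
sed -i 's/132\*/128*/' w.py; python3 w.py 491 -48.7 164.7 3 4
```

```text
0 -0.2,0.6,0,0,0,0,0,-0.3,1.3,0,0,0,0,0,-0.4,2,0,0,0,0,0,-0.4,2.6,0,0,0,0,0,-0.4,3.3,0,0,0,0,0,-0.4,4,0,0,0,0,0,-0.4,4.6,0,0,0,0,0,-0.3,5.3,0,0,0,0,0 [ 488. -102.] 188.7
1 0.1,0.7,0,0,0,0,0,0.3,1.3,0,0,0,0,0,0.5,2,0,0,0,0,0,0.7,2.6,0,0,0,0,0,0.9,3.2,0,0,0,0,0,1.2,3.8,0,0,0,0,0,1.5,4.4,0,0,0,0,0,1.9,5,0,0,0,0,0 [ 507. -152.] 212.7
2 0.4,0.5,0,0,0,0,0,0.8,1.1,0,0,0,0,0,1.2,1.6,0,0,0,0,0,1.7,2.1,0,0,0,0,0,2.1,2.5,0,0,0,0,0,2.6,3,0,0,0,0,0,3.2,3.4,0,0,0,0,0,3.7,3.8,0,0,0,0,0 [ 544. -190.] 236.7
3 0.6,0.3,0,0,0,0,0,1.2,0.6,0,0,0,0,0,1.8,0.9,0,0,0,0,0,2.4,1.2,0,0,0,0,0,3,1.4,0,0,0,0,0,3.7,1.6,0,0,0,0,0,4.3,1.8,0,0,0,0,0,5,1.9,0,0,0,0,0 [ 594. -209.] 260.70000000000005
```

```bash
python3 -m handwheel '[-0.2,0.6,0,0,0,0,0,-0.3,1.3,0,0,0,0,0,-0.4,2,0,0,0,0,0,-0.4,2.6,0,0,0,0,0,-0.4,3.3,0,0,0,0,0,-0.4,4,0,0,0,0,0,-0.4,4.6,0,0,0,0,0,-0.3,5.3,0,0,0,0,0]'
python3 -m handwheel '[0.1,0.7,0,0,0,0,0,0.3,1.3,0,0,0,0,0,0.5,2,0,0,0,0,0,0.7,2.6,0,0,0,0,0,0.9,3.2,0,0,0,0,0,1.2,3.8,0,0,0,0,0,1.5,4.4,0,0,0,0,0,1.9,5,0,0,0,0,0]'
cat > ball.py <<'E'
from station import arm
from h import *
im=arm.get_image("side");R=cv2.Rodrigues(np.array(im["rvec"],float))[0];c=np.array([614.5,-82.3])
g=im["pixels"].astype(float).mean(2)
d=(g<55).astype(np.float32)
# score each spoke phase 0..90: number of the balls seen dark along the ball circle
best=[]
for a in np.arange(0,90,.5):
    s=[]
    for k in range(4):
        t=np.radians(a+90*k);q=im["K"]@(R@np.array([c[0]+150*np.cos(t),c[1]+150*np.sin(t),80])+np.ravel(im["tvec"]));u,v=q[:2]/q[2]
        p=cv2.getRectSubPix(g.astype(np.float32),(5,5),(float(u),float(v)));s.append(p.mean())
    best.append((sum(sorted(s)[:3]),a,np.round(s)))
best.sort(key=lambda x:x[0])
for b in best[:4]:print(b)
for o in arm.outline_of("branch_end",im)[:1]:print(o["extent"],o["score"])
s=arm.observe();e=s["eef_pos"][:2]-c;print(np.degrees(np.arctan2(e[1],e[0])),np.hypot(*e),s["ft_force"])
E
python3 ball.py
```

```text
clock: 12.85
eef_pos: [489.1, -102.0, 26.1]
tool_rot: [1.0, -0.0, 0.001, -0.0]
ft_force: [2.9, 2.4, 1.1]
width: 0.3
grip_force: 1.6
clock: 13.65
eef_pos: [506.6, -151.7, 25.6]
tool_rot: [1.0, -0.0, -0.001, -0.0]
ft_force: [1.0, 3.5, 1.2]
width: 0.4
grip_force: 1.6
(np.float32(166.00888), np.float64(41.5), array([59., 55., 64., 52.], dtype=float32))
(np.float32(166.86703), np.float64(42.0), array([57., 54., 67., 56.], dtype=float32))
(np.float32(169.43524), np.float64(41.0), array([62., 56., 62., 52.], dtype=float32))
(np.float32(169.91809), np.float64(42.5), array([55., 55., 70., 60.], dtype=float32))
[338.4, 213.4, 31.9, 42.0] 0.87
-146.6652288435652 128.1605312774381 [-0.38805995  0.06625436 -0.66220433]
```

Spoke at 221.5°, finger at 213°: a proper side contact.

```bash
python3 -m handwheel '[0.4,0.5,0,0,0,0,0,0.8,1.1,0,0,0,0,0,1.2,1.6,0,0,0,0,0,1.7,2.1,0,0,0,0,0,2.1,2.5,0,0,0,0,0,2.6,3,0,0,0,0,0,3.2,3.4,0,0,0,0,0,3.7,3.8,0,0,0,0,0]'
python3 -m handwheel '[0.6,0.3,0,0,0,0,0,1.2,0.6,0,0,0,0,0,1.8,0.9,0,0,0,0,0,2.4,1.2,0,0,0,0,0,2.7,1.3,0,0,0,0,0,2.7,1.3,0,0,0,0,0]'
python3 ball.py
python3 - <<'E'
from station import arm
import cv2,numpy as np
a=arm.get_image("top")["pixels"][130:310,250:460];b=arm.get_image("side")["pixels"][100:280,250:400]
cv2.imwrite("pics/f8.png",np.hstack([cv2.resize(a,None,fx=2.2,fy=2.2),cv2.resize(b,None,fx=2.2,fy=2.2)])[:,:,::-1])
E
```

```text
clock: 14.55
eef_pos: [544.8, -190.0, 25.8]
tool_rot: [1.0, -0.0, -0.0, -0.0]
ft_force: [-0.7, 3.4, 0.0]
width: 0.4
grip_force: 1.0
clock: 15.15
eef_pos: [572.4, -203.3, 26.0]
tool_rot: [1.0, -0.0, 0.001, 0.0]
ft_force: [-0.5, 0.2, 0.3]
width: 0.8
grip_force: 0.0
(np.float32(163.94014), np.float64(83.0), array([50., 60., 56., 58.], dtype=float32))
(np.float32(164.8063), np.float64(83.5), array([50., 62., 54., 61.], dtype=float32))
(np.float32(165.42094), np.float64(81.0), array([56., 56., 70., 54.], dtype=float32))
(np.float32(165.94308), np.float64(81.5), array([55., 57., 66., 54.], dtype=float32))
[333.0, 210.8, 24.6, 42.5] 0.58
-109.3360002698182 128.10097472064842 [-0.15657261  0.34681184  0.85111064]
```

View pics/f8.png

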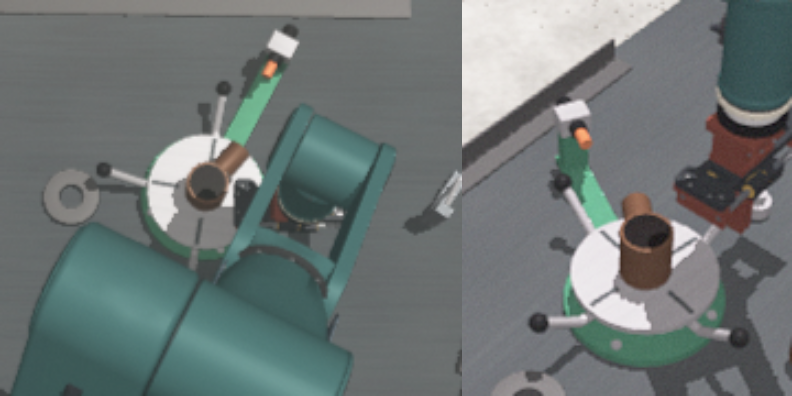

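Top view (2.2x, offset 250,130): the branch end is near (241,150), the tee top at (208,185), and the nozzle tip at (266,75). The branch is a few degrees short. No other objects have moved.

```bash
cat > br.py <<'E'
from station import arm
from h import *
im=arm.get_image("top");c=np.array([614.5,-82.3])
o=arm.outline_of("tee",im)[0];print(o["score"],o["extent"])
R=cv2.Rodrigues(np.array(im["rvec"],float))[0];t=np.ravel(im["tvec"])
px=np.argwhere(o["region"])[:,::-1]
# pixels -> plane of the branch top (z 104); keep those beyond the body, average the direction
w=np.array([ray(im,p,100) for p in px])-c
r=np.hypot(*w.T);m=(r>48)&(r<90);v=w[m]
print("branch deg",np.degrees(np.arctan2(*v.mean(0)[::-1])),m.sum(), "n")
hsv=cv2.cvtColor(im["pixels"],cv2.COLOR_RGB2HSV)
nz=np.argwhere((hsv[:,:,0]<18)&(hsv[:,:,1]>150)&(hsv[:,:,2]>150))[:,::-1]
w=np.array([ray(im,p,94) for p in nz])-c;r=np.hypot(*w.T);v=w[(r>160)&(r<260)]
print("nozzle deg",np.degrees(np.arctan2(*v.mean(0)[::-1])),len(v))
g=np.argwhere((hsv[:,:,0]>60)&(hsv[:,:,0]<85)&(hsv[:,:,1]>90))[:,::-1]
w=np.array([ray(im,p,12) for p in g])-c;r=np.hypot(*w.T);a=np.degrees(np.arctan2(w[:,1],w[:,0]));k=(r>105)&(r<165)&(abs(a+28)<15)
print("bar deg",a[k].mean(),k.sum())
E
python3 br.py
```

```text
0.89 [348.0, 209.1, 23.8, 26.9]
branch deg -43.29126286393859 88 n
nozzle deg nan 0
bar deg -27.546482277881598 157br.py:14: RuntimeWarning: Mean of empty slice.
  print("nozzle deg",np.degrees(np.arctan2(*v.mean(0)[::-1])),len(v))
  ret = um.true_divide(
```

```bash
python3 w.py 572 -203.3 250.7 1.5 2
```

```text
0 0.3,0.1,0,0,0,0,0,0.7,0.2,0,0,0,0,0,1,0.3,0,0,0,0,0,1.3,0.4,0,0,0,0,0,1.6,0.4,0,0,0,0,0,2,0.5,0,0,0,0,0,2.3,0.5,0,0,0,0,0,2.6,0.6,0,0,0,0,0 [ 598. -209.] 262.7
1 0.4,0,0,0,0,0,0,0.7,0.1,0,0,0,0,0,1,0.1,0,0,0,0,0,1.4,0.1,0,0,0,0,0,1.7,0.1,0,0,0,0,0,2,0.1,0,0,0,0,0,2.4,0.1,0,0,0,0,0,2.7,0.1,0,0,0,0,0 [ 625. -210.] 274.7
```

```bash
python3 -m handwheel '[0.3,0.1,0,0,0,0,0,0.7,0.2,0,0,0,0,0,1,0.3,0,0,0,0,0,1.3,0.4,0,0,0,0,0,1.6,0.4,0,0,0,0,0,2,0.5,0,0,0,0,0,2,0.5,0,0,0,0,0]'; python3 br.py 2>/dev/null; python3 ball.py
```

```text
clock: 16.15
eef_pos: [592.2, -207.9, 25.8]
tool_rot: [1.0, -0.0, 0.0, 0.0]
ft_force: [-0.6, -0.1, -0.3]
width: 0.6
grip_force: 0.1
0.63 [328.6, 205.9, 69.9, 87.8]
branch deg 118.9772963185539 1062 n
nozzle deg nan 0
bar deg -27.640964243007154 159
(np.float32(170.08932), np.float64(89.0), array([58., 56., 69., 56.], dtype=float32))
(np.float32(170.62201), np.float64(89.5), array([57., 57., 65., 57.], dtype=float32))
(np.float32(170.78159), np.float64(1.0), array([65., 54., 60., 57.], dtype=float32))
(np.float32(170.93172), np.float64(0.0), array([58., 56., 57., 62.], dtype=float32))
[332.9, 209.7, 26.2, 42.3] 0.9
-100.14249641848527 127.7143377037391 [ 0.79499331 -0.38993147 -0.2641736 ]
```

```bash
cat > br2.py <<'E'
from station import arm
from h import *
c=np.array([614.5,-82.3])
for n in("top","side"):
    im=arm.get_image(n);hsv=cv2.cvtColor(im["pixels"],cv2.COLOR_RGB2HSV).astype(int)
    br=(hsv[:,:,0]<18)&(hsv[:,:,1]>60)&(hsv[:,:,1]<190)
    for nm,mask in[("colour",br)]+[("net%.2f"%o["score"],o["region"]) for o in arm.outline_of("tee",im) if o["extent"][2]<50]:
        px=np.argwhere(mask)[:,::-1]
        w=np.array([ray(im,p,94) for p in px])-c;r=np.hypot(*w.T)
        for lo,hi in((45,60),(55,72)):
            m=(r>lo)&(r<hi);a=np.angle(np.exp(1j*(np.arctan2(w[m,1],w[m,0])+np.radians(28))),deg=True)-28
            a=a[abs(a+28)<45];print(n,nm,lo,len(a),a.mean().round(1),a.min().round(1),a.max().round(1))
E
python3 br2.py
```

```text
top colour 45 46 -32.7 -50.7 -15.6
top colour 55 50 -32.3 -47.1 -16.9
top net0.59 45 64 -34.0 -58.2 -9.1
top net0.59 55 69 -33.2 -54.2 -13.1
side colour 45 65 -38.0 -72.2 -14.7
side colour 55 64 -34.4 -51.0 -18.2
```

```bash
python3 -m handwheel '[0.4,0,0,0,0,0,0,0.7,0.1,0,0,0,0,0,1,0.1,0,0,0,0,0,1.1,0.1,0,0,0,0,0,1.1,0.1,0,0,0,0,0,1.1,0.1,0,0,0,0]'; python3 br2.py; python3 ball.py
```

```text
top colour 45 46 -32.7 -50.7 -15.6
top colour 55 50 -32.3 -47.1 -16.9
top net0.66 45 53 -35.2 -56.2 -12.9
top net0.66 55 52 -33.5 -49.2 -18.8
side colour 45 66 -37.7 -72.2 -14.7
side colour 55 63 -34.6 -51.0 -18.6
side net0.69 45 72 -39.3 -72.2 -14.7
side net0.69 55 66 -36.3 -53.6 -18.6
(np.float32(169.79247), np.float64(89.0), array([57., 56., 68., 56.], dtype=float32))
(np.float32(170.38203), np.float64(1.0), array([65., 53., 61., 56.], dtype=float32))
(np.float32(170.38553), np.float64(89.5), array([56., 57., 64., 57.], dtype=float32))
(np.float32(170.39014), np.float64(0.5), array([61., 54., 58., 58.], dtype=float32))
[332.9, 211.4, 29.4, 40.3] 0.89
-100.46029734033964 127.44914942298155 [-0.68926893 -0.0788813  -0.1230134 ]$: bad value
```

```bash
python3 -m handwheel '[0.4,0,0,0,0,0,0,0.7,0.1,0,0,0,0,0,1,0.1,0,0,0,0,0,1.1,0.1,0,0,0,0,0,1.1,0.1,0,0,0,0,0,1.1,0.1,0,0,0,0,0]'; python3 br2.py; python3 ball.py
```

```text
clock: 17.45
eef_pos: [602.4, -208.6, 25.7]
tool_rot: [1.0, -0.0, 0.0, -0.0]
ft_force: [-1.7, 1.3, 0.2]
width: 0.6
grip_force: 0.5
top colour 45 46 -27.5 -45.1 -9.1
top colour 55 51 -27.7 -42.6 -13.1
top net0.86 45 56 -29.7 -50.7 -8.5
top net0.86 55 62 -28.5 -47.1 -10.7
side colour 45 66 -33.6 -72.2 -12.2
side colour 55 65 -29.5 -45.8 -12.3
side net0.91 45 81 -34.6 -72.2 -7.2
side net0.91 55 70 -29.7 -48.4 -10.3
(np.float32(155.1566), np.float64(4.5), array([57., 55., 43., 62.], dtype=float32))
(np.float32(155.23059), np.float64(4.0), array([56., 56., 43., 66.], dtype=float32))
(np.float32(156.58139), np.float64(5.5), array([62., 54., 45., 57.], dtype=float32))
(np.float32(156.72897), np.float64(5.0), array([59., 55., 43., 59.], dtype=float32))
[330.7, 210.3, 26.4, 39.3] 0.74
-95.43809019253216 127.01582660123533 [-0.4449354  -0.2762167  -0.17632653]
```

The branch reads about -28°, against -27.7° for the torch. Backing off clockwise and lifting clear.

```bash
python3 -m handwheel '[-0.6,0.2,0,0,0,0,0,-1.2,0.5,0,0,0,0,0,-1.8,0.8,0,0,0,0,0,-2.2,1,0,0,0,0,0,-2.2,1,0,0,0,0,0]'; python3 -m handwheel '[0,0,-3,0,0,0,0,0,0,-6,0,0,0,0,0,0,-10,0,0,0,0,0,0,-14,0,0,0,0,0,0,-16,0,0,0,0,0,0,-16,0,0,0,0,0,0,-16,0,0,0,0]'; python3 -m handwheel '[-1,4,0,0,0,0,0,-2,8,0,0,0,0,0,-3,12,0,0,0,0,0,-4,16,0,0,0,0,0,-4,18,0,0,0,0,0,-4,18,0,0,0,0,0,-4,18,0,0,0,0,0]'; python3 br2.py
```

```text
clock: 18.25
eef_pos: [579.6, -219.0, 25.9]
tool_rot: [1.0, -0.001, -0.0, -0.0]
ft_force: [-0.2, 0.3, -0.2]
width: 0.4
grip_force: 0.0
clock: 18.95
eef_pos: [580.2, -218.5, 185.6]
tool_rot: [1.0, -0.0, 0.0, -0.0]
ft_force: [-1.0, -1.0, -0.5]
width: 0.1
grip_force: 0.0
clock: 19.65
eef_pos: [539.8, -397.3, 184.2]
tool_rot: [1.0, -0.001, -0.001, -0.001]
ft_force: [-0.2, 1.1, -0.1]
width: 0.6
grip_force: 0.0
top colour 45 45 -27.8 -45.1 -9.1
top colour 55 50 -28.0 -42.6 -13.8
top net0.64 45 51 -29.3 -47.7 -9.1
top net0.64 55 56 -28.5 -44.9 -13.1
side colour 45 68 -33.7 -72.2 -9.8
side colour 55 65 -29.5 -45.8 -12.4
side net0.56 45 81 -35.2 -72.2 -7.2
side net0.56 55 70 -30.2 -48.4 -12.3
```

The alignment held after backing off, so I'm handing it in.

```bash
python3 -c "
from station import arm
print(arm.finish_job())"
```

```text
the job is handed in; nothing more can be done
None
```

The job is handed in with no verdict shown: the branch measured about -28° against about -27.7° for the torch, with the arm clear, but twice the finger slid over a spoke at up to about 7 N, its centre almost in line with it, which could count under the gripped-spoke rule.

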